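Close and lock the specimen vial rack

ROBOT

A 7-joint arm with a two-finger parallel gripper is mounted at the origin on the work surface. World frame = base frame: x ahead of the robot, y to its left, z up, the work surface at z = 0. Lengths are in m, angles in rad, forces in N, time in s.
With the tool pointing down it reaches from about 0.4 to 0.85 m from the base axis. Payload 10.4 kg.
Tool frame: the origin (TCP) lies at the very end of the fingers, on their centre line; the grasp point (between the pads) lies 19 mm behind it; z points along the fingers, y is the line along which they close (so a half turn about z gives the same grasp; the last joint's range is limited). The gripper opens to 87 mm and grips with 3 to 60 N. Pads are 19 mm wide; open, the fingers measure 117 mm over their backs; the gripper's body (75 mm by 190 mm) begins 51 mm behind the grasp point.
Start: joints at [1.301, 0.332, -0.065, 1.46, 0.022, 1.35, -0.088], TCP at [0.153, -0.606, 0.223] pointing down, gripper open.
Joint ranges: [-2.6, 2.6], [-0.5, 2.12], [-1.47, 1.34], [0.16, 2.42], [-1.27, 4.41], [0.06, 2.06], [-2.6, 2.6]. Speed limits (rad/s): [2.22, 2.22, 2.79, 2.79, 3.14, 3.14, 3.14].

INTERFACE

Orientations are given as a unit quaternion [x, y, z, w].
In Python, from bench import read_state, cams, workorder gives the robot as it stands.
- The arm moves only by the shell command python3 -m crank 'ROWS' [FORCE]. ROWS is text: rows parted by semicolons, each of 5 numbers parted by spaces: the shift along the tool's x, y, z scaled (see below), then the turn about the tool's z scaled (see below), then the opening, from -1 (shut) to 1 (fully open). In form: dx dy dz yaw jaw; .... A call has 1 to 10 rows; each row shifts and turns the commanded pose from where the row before left it, along the tool's axes as they then stand; what a row does not reach is not made up. The controller multiplies each number of a shift by 200 mm and each number of a turn by 90 degrees. A row lasts 1/10 s, in which the tool goes at most 50 mm and 8.59 degrees, less where a joint would pass 70% of its speed; a pose out of reach is approached as far as the arm can. A call with a number of a shift or a turn outside -1 to 1 is refused whole. A call with a gripper value outside its range is refused whole. The fingers move at their own pace and stop on an object; FORCE is the grip in N (left out, the last holds). Time passes only in rows, so rows that do not move let the fingers close. It gives the time, the measured TCP pose, the force, the opening and the grip force at its end, in the units of the state.
- read_state(): the state, without advancing time (a new reading comes with each control period).
- cams.camera(name): name is "scene" or "top"; returns a dict with "img" (480x640x3 uint8, blue, green, red), "K" (3x3 intrinsics, pixels), "xyz" and "attitude" of the camera in the world. Camera axes: x right, y down, z forward; pixel columns grow to the right and rows downward; lengths in m; the calibration is good to about 2 mm. A picture is of the moment at which its call begins. There is no depth.
- workorder.close_job(): hands the job in; it is judged then, once.
The state is a dict: "time": time; "joint_positions": joint angles; "joint_vel": joint speeds; "joint_torque": joint torques, N m; "ee_pos": TCP position; "eef_rot": TCP orientation; "ft_force": force on the tool from outside, world axes, zero at the start; "torque": the same for the moment, N m; "width": finger opening in m; "grip_force": force on a finger pad.
Only numpy, scipy, OpenCV 4.12 (cv2) and the standard library are available. Lean on these libraries where they do the work, as an engineer would, in place of code of your own. Each camera call takes 0.05 s, during which the arm holds its last target. There are 200 camera calls.

TASK

Get the vial rack ready to be carried to the microscope: first press the two flip caps that stand open fully shut. Then lock the rack: push the red lock knob down, slide it held down along its slot (towards the far end from where it starts) until you feel its end stop, and let go so that it springs back up in the end position. The stop's place cannot be seen; do not ram the knob into it, and leave the two bottles and the mounted specimen where they stand.

Things in the scene. Friction and masses are not known exactly. Their poses are not given: they have to be found in the camera images.
- rack: Fixed rack, 128 mm (x) by 190 mm (y). Origin on the table, mid-length; x points away from the robot (yaw within 0.4 rad), y along its length. Rear: white vial block, x +10 to +72 mm, 45 mm high, three vials in a row at x = +40, y = -55, 0, +55 mm. Front: aluminium lock housing, x -57 to +9 mm, 38 mm high, with a black slot along y at x = -30 mm in which the lock knob travels.
- knob_top (a point): Centre of the top of the red lock knob, 24 mm (rack x) by 20 mm (rack y), 26 mm tall, on a yellow stem; axes as the rack's. At the start it is up: top 76.5 mm above the table, at rack x -30, y -55 mm. A dark plate 30 by 40 mm, top at 40.5 mm, slides under it. Pinch it across rack y near its top, so that the fingertips clear the plate when it is pushed down 9 mm.
- lock_slide (a joint): Knob travel along rack +y, m; 0 at the start. It slides only while pressed down over 6 mm; 2 N friction. A rigid hidden end stop lies at 0.055 to 0.100 m, different each time, found by feel (the slot goes on). Over 20 N against the stop is ramming. Let go within 3 mm of the stop the knob springs up; let go earlier it stays caught down, and can be pressed and slid on.
- lock_press (a joint): How far the knob is pressed down, m: 0 up, 0.009 fully down (hard bottom); spring, 3 N at the top to 7 N at the bottom. Locked means up again (under 0.003) in the end position.
- vial_a_mouth (a point): Centre of the rim of clear vial A (28 mm diameter, 31 mm collar), 80 mm above the table; the point's x and y axes are those of the rack. Which of the three places it has changes. The cap hinges on the rack +x side of the rim, 17 mm from the centre, at rim height.
- vial_b_mouth (a point): The same for vial B.
- vial_c_mouth (a point): The same for vial C.
- cap_a (a joint): Opening of vial A's blue cap, rad: 0 shut (flat on the rim, top 7 mm above it), 1.2 to 1.9 when standing open, at most 2.4, leaning back away from the robot. Cap 31 mm in diameter, 6 mm thick, with a thumb lip, reaching 39 mm from its hinge. A stiff hinge (0.05 N m) keeps it where it is left; push it over from behind (from rack +x), then press it down.
- cap_b (a joint): The same for vial B's cap.
- cap_c (a joint): The same for vial C's cap. Two of the three caps stand open at the start, the third is shut.
- dropper_bottle: Loose amber dropper bottle with a red bulb, 40 mm in diameter, 86 mm tall, origin under its centre; stands beyond the rack's +y end. Leave alone.
- white_bottle: Loose small white bottle with a blue cap, 27 mm in diameter, 63 mm tall, origin under its centre; stands beyond the rack's -y end. Leave alone.
- mount: Loose black resin-mounted metal specimen, 30 mm in diameter, 18 mm tall, origin under its centre; lies in front of the rack. Leave alone.
Mind the look-alikes: they are no part of the job. What is meant by the rack is not pink or turquoise, and is the smaller of those in its own colour.

How it is judged:
On the way, in this order (a step that is already met when the one before it is completed fails the run):
1. all three flip caps are pressed shut (value of joint each of cap_a, cap_b, cap_c below 0.08 rad), for 0.2 s.
2. the lock knob has reached its end position and has sprung up there (value of joint lock_slide above 0.05 m and value of joint lock_press below 0.003 m), for 0.2 s.
At the end, for the whole second after the job is handed in: All three caps are shut (within 0.08 rad), the lock knob is in its end position by the stop and has sprung up (pressed by less than 3 mm), and the two bottles and the mounted specimen stand within 20 mm of where they began, the bottles upright (all of step 1 and all of step 2 and distance of each of dropper_bottle, white_bottle, mount from where it was at the start of the episode below 0.02 m and angle between each of dropper_bottle, white_bottle's own z axis and vertical below 0.2 rad); the robot touches nothing.
It fails at once if the lock knob is rammed against its end stop (over 20 N) (contact force between lock_pin and stop_wall above 20 N).
It fails at once if a bottle or the mounted specimen is pushed away by more than 20 mm (distance of any of dropper_bottle, white_bottle, mount from where it was at the start of the episode above 0.02 m).
It also fails if it takes over 54 s, if anything falls off the work surface, if the arm or the gripper's body presses on something with over 40 N, if the wrist force passes 120 N, or if a joint passes its speed limit or range.

## Working session

There is one attempt and no reset: what is moved stays moved. The work goes in short steps, Python scripts to look and compute and a shell command to move; the robot and the scene stay as the last step left them, time stands still between calls to the robot, and variables do not carry over. Pictures are saved under pics/ and viewed, at most 10 in all, crops included, and the job is handed in when it is done.

```bash
ls; mkdir -p pics; python3 - <<'E'
from bench import read_state, cams
import cv2,json
print(read_state())
for n in("scene","top"):
    c=cams.camera(n);cv2.imwrite(f"pics/{n}0.png",c["img"]);print(n,c["K"],c["xyz"],c["attitude"])
E
```

```text
pics
{'time': 0.0, 'joint_positions': array([ 1.30140467,  0.33289652, -0.06468169,  1.46093357,  0.02161338,
        1.34990705, -0.08849389]), 'joint_vel': array([-2.62599486e-04, -9.13015402e-04, -6.32060917e-04,  1.04432583e-03,
        4.03022738e-06,  6.69500748e-06, -6.24119974e-04]), 'joint_torque': array([-7.16633622e-04, -6.23269987e+01,  2.41401064e-02, -3.89905536e+01,
       -6.14556950e-02,  3.97465797e-02,  1.00300788e-04]), 'ee_pos': array([ 0.15256812, -0.6056928 ,  0.22174221]), 'eef_rot': array([ 9.92395356e-01,  1.23089123e-01, -1.31567396e-04, -7.12295996e-04]), 'ft_force': array([-0.19147644,  0.89394061,  0.43479471]), 'torque': array([-0.0457184 , -0.00300583,  0.08522164]), 'grip_force': 0.0, 'width': 0.08744265968901294}
scene [[543.19506537   0.         327.15183123]
 [  0.         543.19506537 239.59648698]
 [  0.           0.           1.        ]] [ 1.25821475 -0.32524576  0.70848589] [ 0.75627059  0.48448333 -0.22741757 -0.37631364]
top [[573.15153949   0.         320.97627552]
 [  0.         573.15153949 241.55169117]
 [  0.           0.           1.        ]] [0.33333741 0.02517508 1.30678393] [-0.69812098  0.70980437 -0.06483722  0.06783053]
```

View pics/scene0.png

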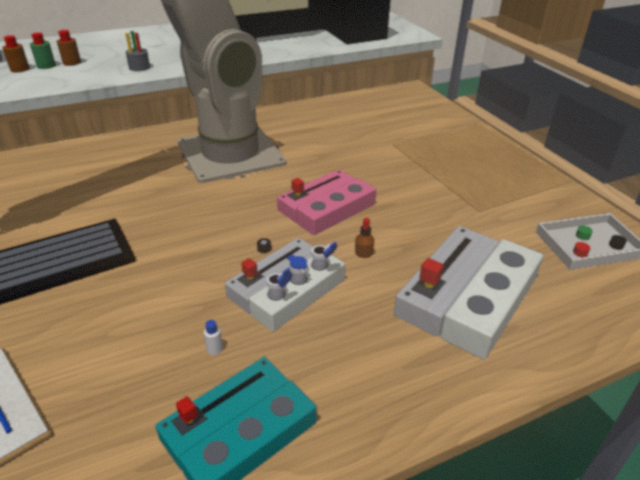

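View pics/top0.png

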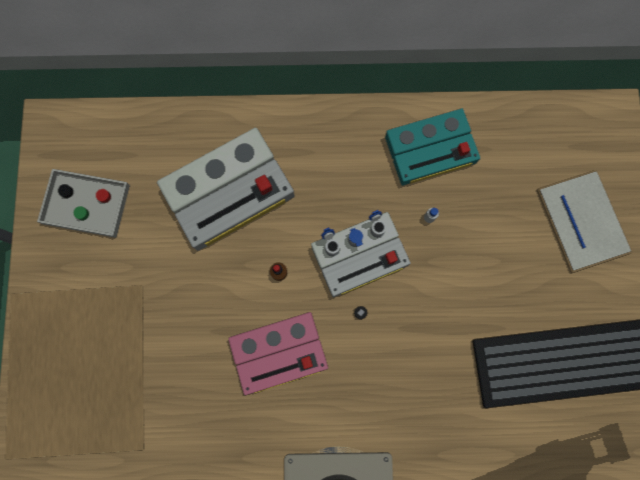

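Scene and top views show four racks: a small white/grey one with vials at top (361,254) / scene (287,280), a big grey one at top (226,188) / scene (470,290), a pink one at top (278,353) and a turquoise one at top (433,147). Each has a red knob, at top (392,257), (263,185), (308,362) and (463,149). By the description, the small white/grey rack with knob (392,257) is the target. I'll check it with a close crop.

```bash
python3 - <<'E'
import cv2,numpy as np
a=cv2.imread("pics/top0.png")[200:305,300:420];b=cv2.imread("pics/scene0.png")[225:330,220:360]
f=lambda i,s:cv2.resize(i,None,fx=s,fy=s,interpolation=cv2.INTER_CUBIC)
cv2.imwrite("pics/topcrop.png",f(a,5.7));cv2.imwrite("pics/scenecrop.png",f(b,5.7))
E
```

```text
(no output)
```

View pics/topcrop.png

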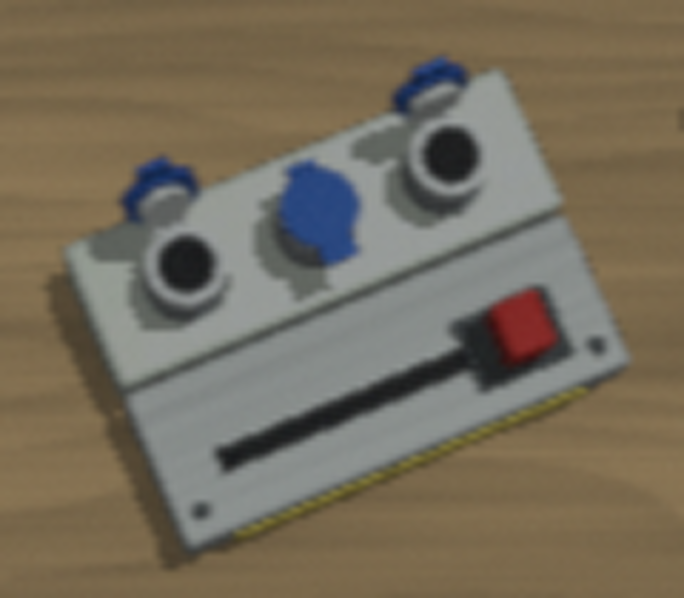

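View pics/scenecrop.png

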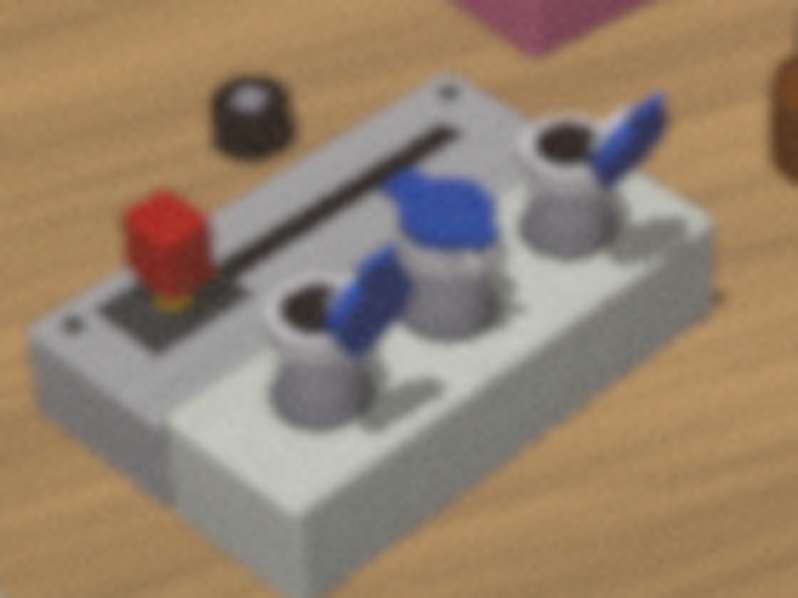

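The crops confirm the choice: grey housing and white block with three vials. In the top crop the open vials are at (448,155) and (187,264), the middle cap is shut, and the knob top is about (524,321). In the scene crop the same vials are at (310,306) and (566,141), and the knob top is (167,215).

```bash
cat >h.py <<'E'
import numpy as np
from scipy.spatial.transform import Rotation as R
from scipy.optimize import least_squares
C={"scene":(543.195,327.152,239.596,[1.25821475,-0.32524576,0.70848589],[0.75627059,0.48448333,-0.22741757,-0.37631364]),
"top":(573.1515,320.976,241.552,[0.33333741,0.02517508,1.30678393],[-0.69812098,0.70980437,-0.06483722,0.06783053])}
def proj(n,P):
    f,cx,cy,t,q=C[n];p=R.from_quat(q).inv().apply(np.atleast_2d(P)-t);return np.c_[f*p[:,0]/p[:,2]+cx,f*p[:,1]/p[:,2]+cy]
def tri(a,b):
    s=least_squares(lambda X:np.r_[proj("top",X)[0]-a,proj("scene",X)[0]-b],[.6,0,.05]);return s.x,np.abs(s.fun).max()
E
python3 - <<'E'
from h import *
import cv2
T=lambda p:(np.array(p)+.5)/5.7-.5+[300,200]
S=lambda p:(np.array(p)+.5)/5.7-.5+[220,225]
pts={"vR":((40,-55,80),(448,155),(310,306)),"vL":((40,55,80),(187,264),(566,141)),"knob":((-30,-55,76.5),(524,321),(167,215)),
"rR":((72,-95,45),(500,70),(300,515)),"rL":((72,95,45),(66,248),(713,222)),"fR":((-57,-95,38),(630,362),(33,330)),"fL":((-57,95,38),(190,550),(448,75))}
for k,(m,a,b) in pts.items(): print(k,*[np.round(v,4) for v in tri(T(a),S(b))])
M=np.array([v[0] for v in pts.values()])/1e3
def pose(v):
    c,s=np.cos(v[2]),np.sin(v[2]);return M@np.array([[c,s,0],[-s,c,0],[0,0,1]])+[v[0],v[1],0]
A=np.array([T(v[1]) for v in pts.values()]);B=np.array([S(v[2]) for v in pts.values()])
s=least_squares(lambda v:np.r_[(proj("top",pose(v))-A).ravel(),(proj("scene",pose(v))-B).ravel()],[.6,0,.3]);print(s.x,np.round(s.fun,1))
print(np.round(pose(s.x),4))
# others
for n,a,b in (("dropper",(279,270),(364,240)),("white",(433,214),(212,337)),("mount",(361,313),(264,244))):print(n,tri(np.array(a),np.array(b)))
E
```

```text
vR [ 0.5964 -0.0982  0.0825] 0.5986
vL [0.556  0.004  0.0833] 0.045
knob [ 0.5329 -0.1234  0.0779] 0.3012
rR [ 0.6399 -0.1213  0.0436] 0.5895
rL [0.5705 0.0511 0.0441] 0.2027
fR [ 0.5227 -0.1683  0.0374] 0.7278
fL [0.4519 0.0052 0.0361] 0.484
[ 0.53915806 -0.06129708  0.3827154 ] [ 0.1  0.3 -0.4  0.4 -0.3  0.5 -0.  -1.  -1.4 -0.1  0.4  0.2 -0.6  0.3
  1.1  1.1  0.2  1.2 -0.4  0.3 -0.8  0.3  1.1 -0.7 -2.1 -0.2 -0.5 -1.1]
[[ 0.5968 -0.0974  0.08  ]
 [ 0.5557  0.0047  0.08  ]
 [ 0.5319 -0.1235  0.0765]
 [ 0.6414 -0.1225  0.045 ]
 [ 0.5705  0.0537  0.045 ]
 [ 0.5218 -0.1707  0.038 ]
 [ 0.4508  0.0055  0.038 ]]
dropper (array([0.51221848, 0.12427272, 0.03590889]), np.float64(0.32442726237161423))
white (array([ 0.63586554, -0.22580412,  0.0324544 ]), np.float64(0.9505997732494507))
mount (array([ 0.41529054, -0.05662159,  0.01322274]), np.float64(0.8329301018199544))
```

```bash
cat >st.py <<'E'
from h import *
from bench import read_state
s=read_state();d=s["ee_pos"]-[.53916,-.0613,0];c,n=np.cos(.3827),np.sin(.3827)
X=R.from_quat(s["eef_rot"]).as_matrix()
f=s["ft_force"]
print("t",round(s["time"],2),"rack mm",np.round([1e3*(c*d[0]+n*d[1]),1e3*(-n*d[0]+c*d[1]),1e3*d[2]],1),"yawerr",round(np.arctan2(X[1,0],X[0,0])-.3827,4),"zdir",np.round(X[:,2],3),"F rack",np.round([c*f[0]+n*f[1],-n*f[0]+c*f[1],f[2]],1),"w",round(s["width"],4),"g",round(s["grip_force"],1))
E
python3 -m crank '0 0 0 -0.087 -1; 0.1 -0.05 0 0 -1; 0.2 -0.09 0 0 -1; 0.2 -0.09 0 0 -1; 0.2 -0.09 0 0 -1; 0.2 -0.09 0 0 -1; 0.2 -0.09 0 0 -1;0 0 0 0 -1' 10; python3 st.py
```

```text
time: 0.9
ee_pos: [0.3244, -0.426, 0.2226]
eef_rot: [0.981, 0.195, 0.001, -0.001]
ft_force: [-0.2, -0.2, 0.5]
width: 0.031
grip_force: 0.0
t 0.9 rack mm [-335.4 -258.1  222.6] yawerr 0.01 zdir [ 0.002  0.001 -1.   ] F rack [-0.2 -0.2  0.5] w 0.031 g 0.0
```

```bash
python3 -m crank '0.2 -0.09 0 0 -1; 0.2 -0.09 0 0 -1; 0.2 -0.09 0 0 -1; 0.2 -0.09 0 0 -1; 0.2 -0.09 0 0 -1; 0.2 -0.09 0 0 -1;0.2 -0.09 0 0 -1; 0.2 -0.09 0 0 -1; 0.2 -0.1 0 0 -1;0.2 -0.1 0 0 -1' 10 >/dev/null; python3 -m crank '0.17 -0.09 0 0 -1;0 0 0 0 -1;0 0 0 0 -1'; python3 st.py
```

```text
time: 2.2
ee_pos: [0.6463, -0.0808, 0.2217]
eef_rot: [0.982, 0.191, -0.001, -0.0]
ft_force: [-0.4, -0.9, 0.1]
width: 0.0004
grip_force: 0.0
t 2.2 rack mm [ 92.1 -58.1 221.7] yawerr 0.0023 zdir [-0.001  0.    -1.   ] F rack [-0.7 -0.7  0.1] w 0.0004 g 0.0
```

```bash
python3 -m crank '0.05 -0.015 0.15 0 -1;0 0 0.2 0 -1;0 0 0.2 0 -1;0 0 0.06 0 -1;0 0 0 0 -1;0 0 0 0 -1'; python3 st.py; python3 - <<'E'
from bench import cams
import cv2
i=cams.camera("scene")["img"][170:340,200:400];cv2.imwrite("pics/s1.png",cv2.resize(i,None,fx=3.5,fy=3.5,interpolation=2))
E
```

```text
time: 2.8
ee_pos: [0.6552, -0.0756, 0.1027]
eef_rot: [0.982, 0.19, 0.001, 0.0]
ft_force: [-0.5, 0.4, 0.3]
width: 0.001
grip_force: 0.0
t 2.8 rack mm [102.3 -56.7 102.7] yawerr -0.0002 zdir [ 0.002 -0.001 -1.   ] F rack [-0.3  0.5  0.3] w 0.001 g 0.0
```

View pics/s1.png

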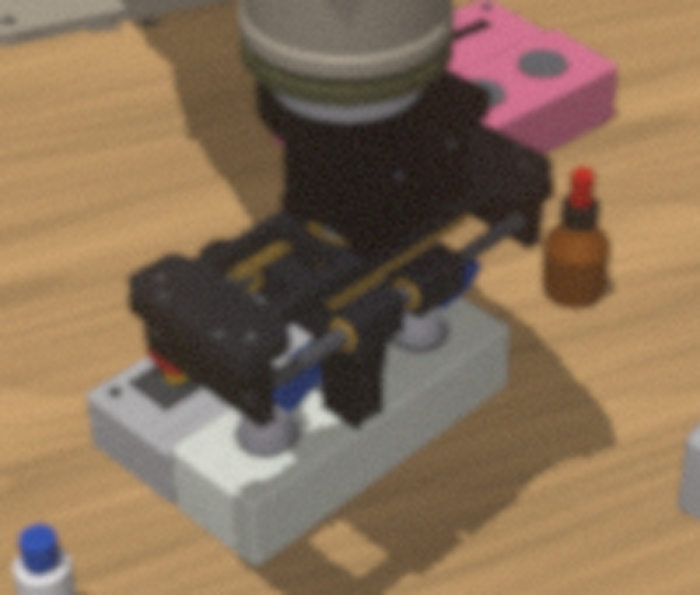

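```bash
python3 -m crank '0 0 0.02 0 -1;-0.06 -0.008 0 0 -1;-0.06 0 0 0 -1;-0.06 0 0 0 -1;-0.06 0 0 0 -1;-0.05 0 0 0 -1;-0.04 0 0.01 0 -1;-0.03 0 0.02 0 -1;0 0 0.01 0 -1;0 0 0 0 -1'; python3 st.py
```

```text
time: 3.85
ee_pos: [0.5864, -0.1005, 0.0878]
eef_rot: [0.982, 0.19, -0.001, -0.0]
ft_force: [0.0, 0.3, 0.0]
width: 0.0005
grip_force: 0.0
t 3.85 rack mm [ 29.2 -54.   87.8] yawerr 0.0004 zdir [-0.002 -0.    -1.   ] F rack [0.2 0.3 0. ] w 0.0005 g 0.0
```

```bash
python3 -m crank '0 0 0.005 0 -1;0 0 0.005 0 -1;0 0 0 0 -1'|sed -n 4p; python3 st.py; python3 - <<'E'
from bench import cams
import cv2
i=cams.camera("scene")["img"][210:330,220:360];cv2.imwrite("pics/s2.png",cv2.resize(i,None,fx=5,fy=5,interpolation=2))
E
```

```text
ft_force: [-7.0, -0.7, 10.7]
t 4.15 rack mm [ 29.9 -54.   87.4] yawerr 0.001 zdir [-0.001 -0.001 -1.   ] F rack [-6.7  2.  10.7] w 0.0006 g 5.7
```

View pics/s2.png

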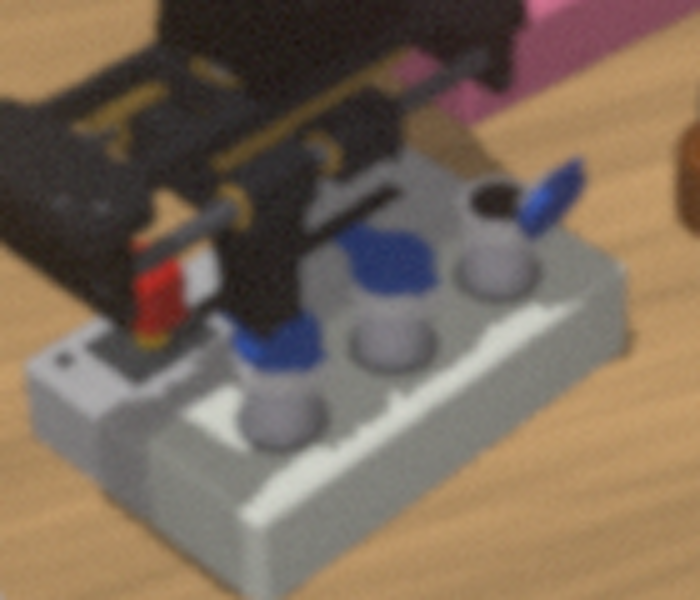

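The near cap at crop (280,340) now lies flat like the middle one, pressed with about 11 N. I'll give it one more millimetre, then move to the other vial.

```bash
python3 -m crank '0 0 0.006 0 -1;0 0 0.004 0 -1;0 0 0 0 -1'|sed -n 4p; python3 st.py;  python3 -m crank '0 0 -0.15 0 -1;0 0 -0.1 0 -1;0.12 -0.18 0 0 -1;0.12 -0.18 0 0 -1;0.125 -0.18 0 0 -1;0 0 0.1 0 -1;0 0 0.1 0 -1;0 0 0 0 -1'>/dev/null; python3 st.py
```

```text
ft_force: [-14.0, 0.3, 28.2]
t 4.5 rack mm [ 29.9 -54.   87.1] yawerr 0.0009 zdir [-0.    -0.001 -1.   ] F rack [-12.9   5.5  28.2] w 0.0004 g 13.8
t 5.3 rack mm [101.3  55.   91.6] yawerr 0.0018 zdir [-0.005 -0.    -1.   ] F rack [-0.1 -0.2 -0.4] w 0.0006 g 0.0
```

```bash
python3 -m crank '0 0 -0.025 0 -1;0 0 0 0 -1;0 0 0 0 -1'>/dev/null; python3 st.py;python3 -m crank '-0.06 0 0 0 -1;-0.06 0 0 0 -1;-0.06 0 0 0 -1;-0.06 0 0 0 -1;-0.05 0 0 0 -1;-0.04 0 0.01 0 -1;-0.03 0 0.015 0 -1;0 0 0.01 0 -1;0 0 0 0 -1'>/dev/null; python3 st.py
```

```text
t 5.6 rack mm [103.5  53.6 101. ] yawerr 0.0003 zdir [ 0.002 -0.    -1.   ] F rack [-0.1  0.8 -0.6] w 0.0003 g 0.0
t 6.5 rack mm [30.2 54.  92. ] yawerr 0.0005 zdir [-0.001 -0.    -1.   ] F rack [ 0.4 -0.7 -1.5] w 0.0004 g 0.0
```

```bash
python3 -m crank '0 0 0.015 0 -1;0 0 0.01 0 -1;0 0 0.005 0 -1;0 0 0 0 -1'|sed -n 4p; python3 st.py
```

```text
ft_force: [-6.6, -2.3, 13.2]
t 6.9 rack mm [30.8 54.  87.3] yawerr 0.0008 zdir [-0.    -0.001 -1.   ] F rack [-7.   0.3 13.2] w 0.0005 g 6.7
```

```bash
python3 -m crank '0 0 0.006 0 -1;0 0 0.004 0 -1;0 0 0 0 -1'>/dev/null; python3 st.py;  python3 -m crank '0 0 -0.2 0 -1;0 0 -0.2 0 -1;-0.1 0.18 0 0 1;-0.1 0.18 0 0 1;-0.105 0.185 0 0 1;0 0 0 0 1;0 0 0 0 1;0 0 0 0 1;0 0 0 0 1'>/dev/null; python3 st.py; python3 - <<'E'
from bench import cams
import cv2,numpy as np
i=cams.camera("scene")["img"][200:330,220:360];j=cams.camera("top")["img"][190:320,290:430]
cv2.imwrite("pics/s3.png",cv2.resize(np.hstack([i,j]),None,fx=2.85,fy=4,interpolation=2))
E
```

```text
t 7.2 rack mm [30.9 53.9 87.1] yawerr 0.0008 zdir [ 0.    -0.001 -1.   ] F rack [-14.5   3.5  32.3] w 0.0005 g 16.1
t 8.1 rack mm [-29.3 -53.7 164.5] yawerr 0.0031 zdir [ 0.  0. -1.] F rack [-0.1  1.   0.6] w 0.0486 g 0.0
```

View pics/s3.png

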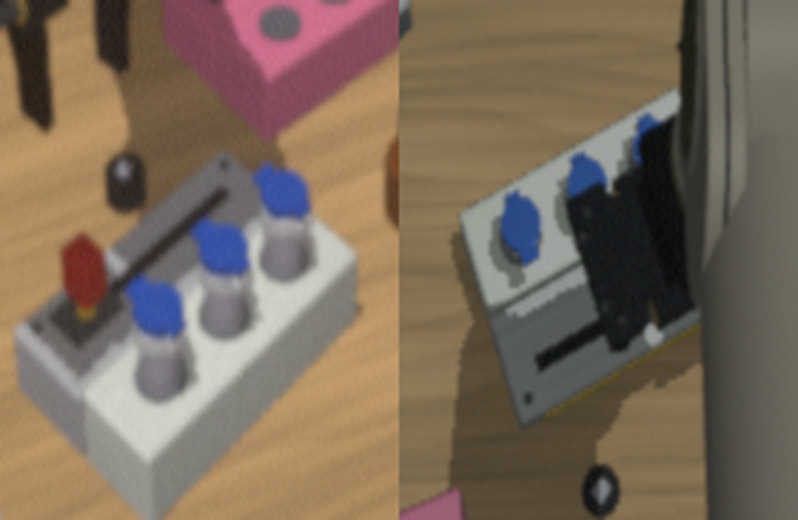

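Scene crop: all three blue caps, at (158,305), (222,245) and (283,193), lie flat. The knob at (85,270) is untouched. Next I pinch the knob.

```bash
python3 -m crank '0 0 0 0 1;0 0 0 0 1;0 0 0.2 0 1;0 0 0.2 0 1;0 0 0.1 0 1;0 0 0.02 0 1;0 0 0 0 1;0 0 0 0 1'>/dev/null; python3 st.py;python3 -m crank '0 0 0 0 -1;0 0 0 0 -1;0 0 0 0 -1;0 0 0 0 -1;0 0 0 0 -1;0 0 0 0 -1;0 0 0 0 -1;0 0 0 0 -1' 25 >/dev/null; python3 st.py
```

```text
t 9.0 rack mm [-29.2 -55.6  62. ] yawerr 0.0007 zdir [ 0.002 -0.001 -1.   ] F rack [ 1.  -0.5  0. ] w 0.0868 g 0.0
t 9.8 rack mm [-30.2 -55.1  60.5] yawerr 0.0008 zdir [ 0. -0. -1.] F rack [0.5 0.8 0.4] w 0.0312 g 0.0
```

```bash
python3 -m crank '0 0 0 0 -1;0 0 0 0 -1;0 0 0 0 -1;0 0 0 0 -1;0 0 0 0 -1' 25 >/dev/null; python3 st.py; python3 -m crank '0 0 0.01 0 -1;0 0 0.01 0 -1;0 0 0.01 0 -1;0 0 0.01 0 -1;0 0 0 0 -1;0 0 0 0 -1' >/dev/null; python3 st.py
```

```text
t 10.3 rack mm [-30.2 -55.1  60.6] yawerr 0.0007 zdir [ 0. -0. -1.] F rack [ 0.7 -0.  -0.6] w 0.0199 g 25.0
t 10.9 rack mm [-30.1 -55.1  52.7] yawerr 0.0007 zdir [ 0. -0. -1.] F rack [-2.2  0.4  5.9] w 0.0197 g 25.0
```

```bash
python3 -m crank '0 -0.01 0 0 -1;0 -0.01 0 0 -1;0 -0.01 0 0 -1;0 -0.01 0 0 -1;0 -0.01 0 0 -1;0 0 0 0 -1' >/dev/null; python3 st.py;  python3 -m crank '0 -0.015 0 0 -1;0 -0.02 0 0 -1;0 -0.02 0 0 -1;0 -0.02 0 0 -1;0 -0.02 0 0 -1;0 -0.02 0 0 -1;0 -0.02 0 0 -1;0 -0.015 0 0 -1;0 -0.01 0 0 -1;0 0 0 0 -1' >/dev/null; python3 st.py
```

```text
t 11.5 rack mm [-30.1 -45.7  52.9] yawerr 0.0005 zdir [ 0.001 -0.001 -1.   ] F rack [-2.8 -0.4  5.8] w 0.0198 g 25.0
t 12.5 rack mm [-30.1 -13.5  52.9] yawerr 0.0007 zdir [ 0.001 -0.001 -1.   ] F rack [-1.2  0.6  6.7] w 0.0201 g 25.0
```

```bash
cat > chk.py <<'E'
import os;exec(open("st.py").read())
fy=-n*f[0]+c*f[1]
import sys;sys.exit(1 if abs(fy)>4.5 else 0)
E
python3 -m crank '0 -0.01 0 0 -1;0 -0.01 0 0 -1;0 -0.01 0 0 -1;0 -0.005 0 0 -1;0 0 0 0 -1' >/dev/null; python3 chk.py &&
python3 -m crank '0 -0.004 0 0 -1;0 -0.004 0 0 -1;0 0 0 0 -1' >/dev/null; python3 chk.py &&
python3 -m crank '0 -0.004 0 0 -1;0 -0.004 0 0 -1;0 0 0 0 -1' >/dev/null && python3 chk.py &&
python3 -m crank '0 -0.004 0 0 -1;0 -0.004 0 0 -1;0 0 0 0 -1' >/dev/null && python3 chk.py &&
python3 -m crank '0 -0.004 0 0 -1;0 -0.004 0 0 -1;0 0 0 0 -1' >/dev/null && python3 chk.py
```

```text
t 13.0 rack mm [-30.1  -6.7  52.9] yawerr 0.0005 zdir [ 0.001 -0.001 -1.   ] F rack [-1.2 -1.7  6. ] w 0.0197 g 25.0
t 13.3 rack mm [-30.1  -5.2  52.9] yawerr 0.0003 zdir [ 0.001 -0.001 -1.   ] F rack [-2.6 -1.7  6.4] w 0.0195 g 25.0
t 13.6 rack mm [-30.1  -3.6  52.9] yawerr 0.0003 zdir [ 0.001 -0.001 -1.   ] F rack [-2.5 -1.9  6.5] w 0.0197 g 25.0
t 13.9 rack mm [-30.1  -2.   52.9] yawerr 0.0004 zdir [ 0.001 -0.001 -1.   ] F rack [-1.5 -0.6  6.9] w 0.0195 g 25.0
t 14.2 rack mm [-30.1  -0.4  52.9] yawerr 0.0003 zdir [ 0.001 -0.001 -1.   ] F rack [-2.3 -1.7  6.3] w 0.0198 g 25.0
```

Clean tracking with about −1.5 N of friction. I'll continue in gated 1.6 mm steps.

```bash

python3 -m crank '0 -0.004 0 0 -1;0 -0.004 0 0 -1;0 0 0 0 -1' >/dev/null && python3 chk.py &&
python3 -m crank '0 -0.004 0 0 -1;0 -0.004 0 0 -1;0 0 0 0 -1' >/dev/null && python3 chk.py &&
python3 -m crank '0 -0.004 0 0 -1;0 -0.004 0 0 -1;0 0 0 0 -1' >/dev/null && python3 chk.py &&
python3 -m crank '0 -0.004 0 0 -1;0 -0.004 0 0 -1;0 0 0 0 -1' >/dev/null && python3 chk.py &&
python3 -m crank '0 -0.004 0 0 -1;0 -0.004 0 0 -1;0 0 0 0 -1' >/dev/null && python3 chk.py &&
python3 -m crank '0 -0.004 0 0 -1;0 -0.004 0 0 -1;0 0 0 0 -1' >/dev/null && python3 chk.py &&
python3 -m crank '0 -0.004 0 0 -1;0 -0.004 0 0 -1;0 0 0 0 -1' >/dev/null && python3 chk.py &&
python3 -m crank '0 -0.004 0 0 -1;0 -0.004 0 0 -1;0 0 0 0 -1' >/dev/null && python3 chk.py &&
python3 -m crank '0 -0.004 0 0 -1;0 -0.004 0 0 -1;0 0 0 0 -1' >/dev/null && python3 chk.py &&
python3 -m crank '0 -0.004 0 0 -1;0 -0.004 0 0 -1;0 0 0 0 -1' >/dev/null && python3 chk.py
```

```text
t 14.5 rack mm [-30.1   1.2  52.9] yawerr 0.0004 zdir [ 0.001 -0.001 -1.   ] F rack [-2.6 -1.6  5.6] w 0.0195 g 25.0
t 14.8 rack mm [-30.1   2.8  52.9] yawerr 0.0003 zdir [ 0.001 -0.001 -1.   ] F rack [-1.2 -2.1  6.3] w 0.0197 g 25.0
t 15.1 rack mm [-30.1   4.4  52.9] yawerr 0.0003 zdir [ 0.001 -0.001 -1.   ] F rack [-2. -1.  7.] w 0.02 g 25.0
t 15.4 rack mm [-30.1   6.   52.9] yawerr 0.0003 zdir [ 0.001 -0.001 -1.   ] F rack [-1.5 -1.3  7. ] w 0.0201 g 25.0
t 15.7 rack mm [-30.1   7.6  52.9] yawerr 0.0004 zdir [ 0.001 -0.001 -1.   ] F rack [-1.7 -1.5  5.4] w 0.02 g 25.0
t 16.0 rack mm [-30.1   9.2  52.9] yawerr 0.0003 zdir [ 0.001 -0.001 -1.   ] F rack [-1.4 -1.8  5.7] w 0.0196 g 25.0
t 16.3 rack mm [-30.1  10.8  52.9] yawerr 0.0004 zdir [ 0.001 -0.001 -1.   ] F rack [-2.4 -1.5  5.7] w 0.02 g 25.0
t 16.6 rack mm [-30.1  12.4  52.9] yawerr 0.0003 zdir [ 0.001 -0.001 -1.   ] F rack [-1.6 -1.3  5.6] w 0.0203 g 25.0
t 16.9 rack mm [-30.1  14.   52.9] yawerr 0.0003 zdir [ 0.001 -0.001 -1.   ] F rack [-1.9 -0.9  6.3] w 0.02 g 25.0
t 17.2 rack mm [-30.1  15.6  52.9] yawerr 0.0004 zdir [ 0.001 -0.001 -1.   ] F rack [-2.7 -1.1  7.3] w 0.0196 g 25.0
```

```bash

python3 -m crank '0 -0.004 0 0 -1;0 -0.004 0 0 -1;0 0 0 0 -1' >/dev/null && python3 chk.py &&
python3 -m crank '0 -0.004 0 0 -1;0 -0.004 0 0 -1;0 0 0 0 -1' >/dev/null && python3 chk.py &&
python3 -m crank '0 -0.004 0 0 -1;0 -0.004 0 0 -1;0 0 0 0 -1' >/dev/null && python3 chk.py &&
python3 -m crank '0 -0.004 0 0 -1;0 -0.004 0 0 -1;0 0 0 0 -1' >/dev/null && python3 chk.py &&
python3 -m crank '0 -0.004 0 0 -1;0 -0.004 0 0 -1;0 0 0 0 -1' >/dev/null && python3 chk.py &&
python3 -m crank '0 -0.004 0 0 -1;0 -0.004 0 0 -1;0 0 0 0 -1' >/dev/null && python3 chk.py &&
python3 -m crank '0 -0.004 0 0 -1;0 -0.004 0 0 -1;0 0 0 0 -1' >/dev/null && python3 chk.py &&
python3 -m crank '0 -0.004 0 0 -1;0 -0.004 0 0 -1;0 0 0 0 -1' >/dev/null && python3 chk.py &&
python3 -m crank '0 -0.004 0 0 -1;0 -0.004 0 0 -1;0 0 0 0 -1' >/dev/null && python3 chk.py &&
python3 -m crank '0 -0.004 0 0 -1;0 -0.004 0 0 -1;0 0 0 0 -1' >/dev/null && python3 chk.py
```

```text
t 17.5 rack mm [-30.1  17.2  52.9] yawerr 0.0004 zdir [ 0.001 -0.001 -1.   ] F rack [-1.8 -1.3  6.7] w 0.0198 g 25.0
t 17.8 rack mm [-30.1  18.8  52.9] yawerr 0.0004 zdir [ 0.001 -0.001 -1.   ] F rack [-1.7 -1.9  6.3] w 0.02 g 25.0
t 18.1 rack mm [-30.1  20.4  52.9] yawerr 0.0004 zdir [ 0.001 -0.001 -1.   ] F rack [-2.7 -1.2  5.6] w 0.0199 g 25.0
t 18.4 rack mm [-30.1  22.1  52.9] yawerr 0.0004 zdir [ 0.001 -0.001 -1.   ] F rack [-2.4 -1.1  5.7] w 0.0199 g 25.0
t 18.7 rack mm [-30.1  23.6  52.9] yawerr 0.0003 zdir [ 0.001 -0.001 -1.   ] F rack [-2.4 -1.4  6.2] w 0.0201 g 25.0
t 19.0 rack mm [-30.   25.2  52.9] yawerr 0.0004 zdir [ 0.001 -0.001 -1.   ] F rack [-3.1 -2.4  5.6] w 0.0197 g 25.0
t 19.3 rack mm [-30.1  26.8  52.9] yawerr 0.0004 zdir [ 0.001 -0.001 -1.   ] F rack [-2.7 -0.7  6.2] w 0.0194 g 25.0
t 19.6 rack mm [-30.1  28.5  52.9] yawerr 0.0004 zdir [ 0.001 -0.001 -1.   ] F rack [-3.1 -1.3  6.9] w 0.0198 g 25.0
t 19.9 rack mm [-30.1  30.   52.9] yawerr 0.0003 zdir [ 0.001 -0.001 -1.   ] F rack [-3.3 -0.5  6.5] w 0.0194 g 25.0
t 20.2 rack mm [-30.1  31.7  52.9] yawerr 0.0004 zdir [ 0.001 -0.001 -1.   ] F rack [-2.2 -1.1  5.5] w 0.0198 g 25.0
```

```bash

python3 -m crank '0 -0.004 0 0 -1;0 -0.004 0 0 -1;0 0 0 0 -1' >/dev/null && python3 chk.py &&
python3 -m crank '0 -0.004 0 0 -1;0 -0.004 0 0 -1;0 0 0 0 -1' >/dev/null && python3 chk.py &&
python3 -m crank '0 -0.004 0 0 -1;0 -0.004 0 0 -1;0 0 0 0 -1' >/dev/null && python3 chk.py &&
python3 -m crank '0 -0.004 0 0 -1;0 -0.004 0 0 -1;0 0 0 0 -1' >/dev/null && python3 chk.py &&
python3 -m crank '0 -0.004 0 0 -1;0 -0.004 0 0 -1;0 0 0 0 -1' >/dev/null && python3 chk.py &&
python3 -m crank '0 -0.004 0 0 -1;0 -0.004 0 0 -1;0 0 0 0 -1' >/dev/null && python3 chk.py &&
python3 -m crank '0 -0.004 0 0 -1;0 -0.004 0 0 -1;0 0 0 0 -1' >/dev/null && python3 chk.py &&
python3 -m crank '0 -0.004 0 0 -1;0 -0.004 0 0 -1;0 0 0 0 -1' >/dev/null && python3 chk.py
```

```text
t 20.5 rack mm [-30.1  33.3  52.9] yawerr 0.0004 zdir [ 0.001 -0.001 -1.   ] F rack [-2.6 -0.5  6.2] w 0.0198 g 25.0
t 20.8 rack mm [-30.1  34.9  52.9] yawerr 0.0004 zdir [ 0.001 -0.001 -1.   ] F rack [-1.8 -1.8  6.9] w 0.0199 g 25.0
t 21.1 rack mm [-30.1  36.4  52.9] yawerr 0.0004 zdir [ 0.001 -0.001 -1.   ] F rack [-2.4 -1.8  5.8] w 0.0203 g 25.0
t 21.4 rack mm [-30.1  37.9  52.9] yawerr 0.0002 zdir [ 0.001 -0.001 -1.   ] F rack [-2.2 -2.1  6.9] w 0.0199 g 25.0
t 21.7 rack mm [-30.1  38.1  53. ] yawerr -0.0006 zdir [ 0.002 -0.002 -1.   ] F rack [-2.  -6.4  3.3] w 0.0197 g 25.0
```

The stop is felt at 93 mm of travel: motion stalled and the force rose to 6.4 N. Letting go.

```bash
python3 -m crank '0 0 0 0 0.6;0 0 0 0 0.6;0 0 0 0 0.6;0 0 0 0 0.6;0 0 0 0 0.6;0 0 0 0 0.6;0 0 0 0 0.6' >/dev/null; python3 st.py; python3 -m crank '0 0 -0.1 0 0.6;0 0 -0.2 0 0.6;0 0 -0.2 0 0.6;0 0 -0.2 0 0.6;-0.2 0 -0.1 0 0.6;-0.2 0 0 0 0.6;-0.1 0.1 0 0 0.6;0 0 0 0 0.6;0 0 0 0 0.6;0 0 0 0 0.6' >/dev/null; python3 st.py
python3 - <<'E'
from bench import cams
import cv2,numpy as np
i=cams.camera("scene")["img"];cv2.imwrite("pics/s4full.png",i)
cv2.imwrite("pics/s4.png",cv2.resize(i[205:365,190:390],None,fx=3.7,fy=3.7,interpolation=2))
E
```

```text
t 22.4 rack mm [-30.2  40.4  52.5] yawerr 0.0009 zdir [ 0.  0. -1.] F rack [-0.5  0.4 -0.7] w 0.0655 g 0.0
t 23.4 rack mm [-129.5   20.8  212.5] yawerr 0.0018 zdir [ 0.  0. -1.] F rack [ 0.5 -0.3  0.1] w 0.0696 g 0.0
```

View pics/s4.png

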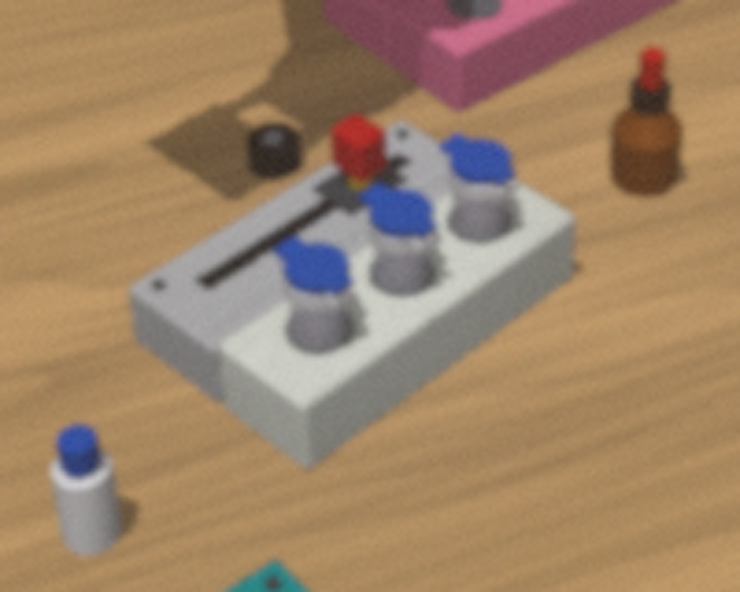

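The knob at crop (358,132) stands at the far end with its yellow stem showing. All caps are flat, and the bottles and specimen are in place. I'll check the knob's height numerically.

```bash
python3 - <<'E'
from h import *
c,n=np.cos(.3827),np.sin(.3827)
print("seen",(358.5/3.7-.5+190,132.5/3.7-.5+205))
for z in(.0765,.0675):
    print(z,proj("scene",[.53916+c*-.03-n*.038,-.0613+n*-.03+c*.038,z]))
E
```

```text
seen (286.3918918918919, 240.3108108108108)
0.0765 [[286.0259024  239.75735338]]
0.0675 [[286.14791814 243.49342335]]
```

The knob matches the up position, so I'm handing in.

```bash
python3 -c "
from bench import workorder;print(workorder.close_job())"
```

```text
the job is handed in; nothing more can be done
None
```

The job is handed in: all three caps are shut, the lock knob slid about 93 mm to its stop (6.4 N at the last reading) and sprang back up there, and the bottles and specimen look unmoved in the last picture; the judge's verdict was not shown.

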